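# Put the press dies back in their own nests

### The arm

A 6-joint arm with a two-finger parallel gripper is mounted at the origin on the work surface. World frame = base frame: x ahead of the robot, y to its left, z up, the work surface at z = 0. Lengths are in mm, angles in rad, forces in N, time in s.
With the tool pointing down it reaches from about 400 to 825 mm from the base axis. Payload 7 kg.
Tool frame: the origin (TCP) lies midway between the tips of the shut fingers; the grasp point (between the pads) lies 19 mm behind it; z points along the fingers, y is the direction in which the jaws open and shut (so a half turn about z gives the same grasp; the last joint's range is limited). The gripper opens to 88 mm and grips with 3 to 60 N. Pads are 19 mm wide; open, the fingers measure 130 mm over their backs; the gripper's body (78 mm by 193 mm) begins 47 mm behind the grasp point.
Start: joints at [1.436, 0.359, 0.012, 0, -1.224, -0.288], TCP at [276.969, 615.535, 226.561] pointing down, gripper open.
Joint ranges: [-3.07, 3.07], [-1.43, 2.12], [-1.02, 1.25], [-3.03, 1.67], [-3.05, -0], [-3.03, 3.03]. Speed limits (rad/s): [2.39, 2.39, 3.01, 3.14, 3.14, 3.14].

### API

Orientations are given as a rotation vector (axis times angle).
In Python, from rig import ctrl, camera, job, spotter gives the robot as it stands.
- The arm moves only by the tool move_arm, never from a script. Its argument "deltas" is a list that holds one entry, the list of rows, each a list of 6 numbers: the shift along the tool's x, y, z in m, then the turn, a rotation vector about the tool's x, y, z in degrees. In form: [[[x, y, z, rx, ry, rz], ...]]. A call has 1 to 5 rows; each row shifts and turns the commanded pose from where the row before left it, along the tool's axes as they then stand; what a row does not reach is not made up. A row lasts 1/12 s, in which the tool goes at most 41.7 mm and 7.16 degrees, less where a joint would pass 70% of its speed; a pose out of reach is approached as far as the arm can. A call is refused whole if a number of a shift passes 0.0417 or a number of a turn 7.16, either way. A call with a gripper value outside its range is refused whole. "claw" is the finger opening in m, from 0 to 0.0876, set as the call begins (left out, the last holds). The fingers move at their own pace and stop on an object; "squeeze" is the grip in N (left out, the last holds). Time passes only in rows, so rows that do not move let the fingers close. It gives the time, the measured TCP pose, the force and the opening at its end, in the units of the state.
- ctrl.sense(): the state, without advancing time (a new reading comes with each control period).
- camera(name): name is "scene" or "side" or "wrist"; returns a dict with "color" (400x640x3 uint8, red, green, blue), "fx", "fy", "cx", "cy" (pixels), "k1" (the pictures are not rectified: a ray, as slopes to the right and down, at radius r is drawn at 1 + k1 r^2 times it, then the intrinsics apply), "extrinsics" (4x4, takes a point from world to camera coordinates). Camera axes: x right, y down, z forward; pixel columns grow to the right and rows downward; lengths in mm; the calibration is good to about 2 mm. A picture is of the moment at which its call begins. There is no depth.
- job.hand_in(): hands the job in, once; it reports no verdict.
Trained networks look in a picture, given as the dict that the camera call returned (one of the last four; its "shot" number tells which), for a name from the list of things; names that differ only in an ending like _2 or _b are one class to them, and where a whole thing is asked for, a point or a joint stands for the part that bears it (a point fixed in the world has none). Each returns a list of dicts, best first, with "score" (0 to 1); they miss things now and then, are a little off and sometimes report something else, mostly with a low value. They report only what shows in the picture. A call takes as long as a camera call. They do not tell look-alikes from the thing itself.
- spotter.outline_of(picture, query): "mask" (400x640 bool, what is visible of it) and "location" ([column, row] in pixels, amid what is visible of it).
- spotter.spot_point(picture, query): "location" ([column, row] in pixels: a listed point, or the origin of a listed thing).
The state is a dict: "clock": time; "joints": joint angles; "joint_vel": joint speeds; "joint_torque": joint torques, N m; "tcp_pos": TCP position; "eef_rot": TCP orientation; "ft_force": force on the tool from outside, world axes, zero at the start; "torque": the same for the moment, N m; "finger_gap": finger opening in mm.
Only numpy, scipy, OpenCV 4.12 (cv2) and the standard library are available. Lean on these libraries where they do the work, as an engineer would, in place of code of your own. Each camera call takes 0.05 s, during which the arm holds its last target.

### The job

The three steel press dies are mixed up: each stands in another one's black nest. Using the empty plywood board (or any free spot) to park one meanwhile, bring each die into the nest shaped like its foot: round foot in the round nest, square in the square nest, oblong in the oblong nest. Set each down without dropping it, upright, flat on the nest's floor and in its middle (turned whichever way), and do not tip a die over or shift the jar, the bearing ring and the screwdriver.

Things in the scene. Friction and masses are not known exactly. Their poses are not given: they have to be found in the camera images.
- die_round_center (a point): loose bare-steel press die, about 0.4 to 0.65 kg, 72 mm high, standing upright: a round flanged foot 58 mm in diameter, 16 mm thick, carrying in its middle a plain round upright shank 30 mm in diameter (a 42 mm collar up to 22 mm above the underside, then 30 mm up to the chamfered top at 72 mm). Grip it by the shank. This point is the die's centre, on the shank's axis, 36 mm above its underside; z is up along the shank
- die_square_center (a point): loose bare-steel press die, about 0.4 to 0.65 kg, 72 mm high, standing upright: a square flanged foot 52 x 52 mm, 16 mm thick, carrying in its middle a plain round upright shank 30 mm in diameter (a 42 mm collar up to 22 mm above the underside, then 30 mm up to the chamfered top at 72 mm). Grip it by the shank. This point is the die's centre, on the shank's axis, 36 mm above its underside; z is up along the shank
- die_oblong_center (a point): loose bare-steel press die, about 0.4 to 0.65 kg, 72 mm high, standing upright: an oblong flanged foot, 38 mm along its x and 74 mm along its y, 16 mm thick, carrying in its middle a plain round upright shank 30 mm in diameter (a 42 mm collar up to 22 mm above the underside, then 30 mm up to the chamfered top at 72 mm). Grip it by the shank. This point is the die's centre, on the shank's axis, 36 mm above its underside; z is up along the shank
- nest_round_floor (a point): round nest, 106 mm outside and 90 mm inside diameter; fixed, black plastic, flat floor with a low rim all round; the rim is 8 mm wide and its top 10 mm above the table; the floor is 4 mm thick. This point is the middle of the floor's upper face, 4 mm above the table; z up
- nest_square_floor (a point): square nest, 104 mm outside and 88 mm inside each way; fixed, black plastic, flat floor with a low rim all round; the rim is 8 mm wide and its top 10 mm above the table; the floor is 4 mm thick. This point is the middle of the floor's upper face, 4 mm above the table; z up
- nest_oblong_floor (a point): oblong (rectangular) nest, 104 mm along its x and 144 mm along its y outside, 88 x 128 mm inside; fixed, black plastic, flat floor with a low rim all round; the rim is 8 mm wide and its top 10 mm above the table; the floor is 4 mm thick. This point is the middle of the floor's upper face, 4 mm above the table; z up
- board_top (a point): fixed bare plywood board 110 x 110 mm and 6 mm thick, without rim, empty at the start: a spot to park a die. This point is the middle of its upper face, 6 mm above the table; z up
- jar_center (a point): bystander, leave alone: white plastic jar with a grey lid, 48 mm in diameter and 65 mm high, standing loose on the table. This point is its centre, 32.5 mm up
- bearing_center (a point): bystander, leave alone: dark steel bearing ring lying flat, 62 mm outside, 30 mm bore, 18 mm high, loose on the table. This point is its centre
- driver_grip (a point): bystander, leave alone: screwdriver with a grey handle, about 200 mm long, lying loose on the table along its x. This point is on its handle
Not all that is in view belongs to the job. Leave any pink or red look-alike of the part that bears die_oblong_center alone.

How it is judged (in metres and radians):
At the end, for the whole second after the job is handed in: Each die stands in the nest of its own shape: its axis within 12 mm of the nest's middle, resting flat on the nest's floor (centre height right within 4 mm, tilt under 0.1 rad), at rest. Any yaw (horizontal distance between die_round_center and nest_round_floor below 0.012 m and z of die_round_center in the frame of nest_round_floor between 0.032 and 0.04 m and angle between each of die_round_center, die_square_center, die_oblong_center's own z axis and vertical below 0.1 rad and linear speed of each of die_round, die_square, die_oblong below 0.02 m/s and angular speed of each of die_round, die_square, die_oblong below 0.2 rad/s and horizontal distance between die_square_center and nest_square_floor below 0.012 m and z of die_square_center in the frame of nest_square_floor between 0.032 and 0.04 m and horizontal distance between die_oblong_center and nest_oblong_floor below 0.012 m and z of die_oblong_center in the frame of nest_oblong_floor between 0.032 and 0.04 m); the robot touches nothing.
It fails at once if a die is tipped over (angle between any of die_round_center, die_square_center, die_oblong_center's own z axis and vertical above 0.6 rad).
It fails at once if a bystander (jar, bearing ring, screwdriver) is shifted by more than 20 mm (distance of any of jar_center, bearing_center, driver_grip from where it was at the start of the episode above 0.02 m).
It fails at once if a die is let go in the air (its centre more than 70 mm above the table, so some 30 mm above its seat, with no finger on it) ((height (world z) of die_round_center above 0.07 m and contact force between the fingers and die_round below 0.05 N) or (height (world z) of die_square_center above 0.07 m and contact force between the fingers and die_square below 0.05 N) or (height (world z) of die_oblong_center above 0.07 m and contact force between the fingers and die_oblong below 0.05 N)).
It also fails if it takes over 120 s, if anything falls off the work surface, if the arm or the gripper's body presses on something with over 40 N, if the wrist force passes 120 N, or if a joint passes its speed limit or range.

## Working session

There is one attempt and no reset: what is moved stays moved. The work goes in short steps, Python scripts to look and compute and a tool call to move; the robot and the scene stay as the last step left them, time stands still between calls to the robot, and variables do not carry over. Pictures are saved under pics/ and viewed, and the job is handed in when it is done.

Besides the shell and the picture viewer there is one more tool, called as name(argument=value, ...), one argument or row to a line, values as JSON. move_arm: Moves the arm, as the interface text tells. Its arguments: {"type":"object","properties":{"deltas":{"type":"array","items":{"type":"array","items":{"type":"array","items":{"type":"number"}}}},"claw":{"type":"number"},"squeeze":{"type":"number"}},"required":["deltas"]}

```bash
mkdir -p pics; ls
cat > h.py <<'E'
import numpy as np, cv2
from rig import ctrl, camera, job, spotter
def save(p,name): cv2.imwrite('pics/'+name+'.png',p['color'][:,:,::-1])
def ray(p,uv):
    x=(uv[0]-p['cx'])/p['fx'];y=(uv[1]-p['cy'])/p['fy']
    d=cv2.undistortPoints(np.array([[[uv[0],uv[1]]]],float),np.array([[p['fx'],0,p['cx']],[0,p['fy'],p['cy']],[0,0,1.]]),np.array([p['k1'],0,0,0,0.]))[0,0]
    E=np.array(p['extrinsics']);R=E[:3,:3];t=E[:3,3]
    return -R.T@t, R.T@np.array([d[0],d[1],1])
def onz(p,uv,z):
    o,d=ray(p,uv); return o+d*(z-o[2])/d[2]
def proj(p,P):
    E=np.array(p['extrinsics']);c=E[:3,:3]@np.array(P,float)+E[:3,3]
    a,b=c[0]/c[2],c[1]/c[2];s=1+p['k1']*(a*a+b*b)
    return np.array([p['fx']*a*s+p['cx'],p['fy']*b*s+p['cy']])
E
python3 - <<'E'
from h import *
Z=dict(die_round_center=40,die_square_center=40,die_oblong_center=40,nest_round_floor=4,nest_square_floor=4,nest_oblong_floor=4,board_top=6,jar_center=32.5,bearing_center=9,driver_grip=12)
for n in ['scene','side','wrist']:
    p=camera(n);save(p,n+'0');print(n,p['shot'],ray(p,(320,200)))
    for q in Z:
        for r in spotter.spot_point(p,q)[:3]:
            print(q,np.round(r['score'],2),np.round(r['location'],1),np.round(onz(p,r['location'],Z[q])[:2],1))
print(ctrl.sense())
E
```

```text
pics
scene 1 (array([1277.60725107,  272.30496356,  750.04817816]), array([-0.70130774, -0.2441893 , -0.66977269]))
die_round_center 0.8 [358.3 234.5] [609. 121.]
die_square_center 0.6 [229.4 144. ] [ 404.9 -273.2]
die_oblong_center 0.94 [306.4 148.2] [362.2 -80.6]
die_oblong_center 0.74 [278.8 174.8] [ 481. -106.]
die_oblong_center 0.72 [254.5 210.3] [ 609.2 -109.7]
nest_round_floor 0.79 [256.8 223.2] [ 611.6 -107. ]
nest_round_floor 0.48 [444.  208.4] [435.7 277.3]
nest_oblong_floor 0.92 [233.2 155.4] [ 403.4 -268.2]
board_top 0.73 [442.2 205.1] [428.1 271.8]
board_top 0.61 [355.7 248.3] [616.8 119.1]
jar_center 0.85 [337. 169.] [409.1  13.8]
bearing_center 0.8 [152.2 215.9] [ 669.8 -339.3]
driver_grip 0.81 [453.5 273.4] [627.3 322. ]
side 2 (array([ 105.99416347, -551.84307933,  671.05979004]), array([ 0.47545148,  0.60327958, -0.64043961]))
die_round_center 0.76 [309.  178.4] [607.5 127.5]
die_square_center 0.7 [357.9 327.2] [ 405.4 -269.7]
die_square_center 0.31 [221.4 189.2] [414.5 234.8]
die_oblong_center 0.97 [412.8 273.6] [ 570.4 -250.8]
die_oblong_center 0.92 [378.4 225.4] 
[... 587 characters left out ...]
02,  0.12175956, -0.96217629]))
{'clock': 1.65, 'joints': array([ 1.43611395e+00,  3.58599182e-01,  1.18994488e-02, -1.84578328e-06,
       -1.22408263e+00, -2.88069188e-01]), 'joint_vel': array([ 0.00090488,  0.00127268, -0.00155188,  0.00015911,  0.00093163,
        0.00175944]), 'joint_torque': array([ 5.06812048e-04, -5.82379282e+01,  2.93296105e+01,  7.00272605e+00,
        1.25253983e-02, -5.87916915e-06]), 'tcp_pos': array([276.96017389, 615.54524703, 226.56119993]), 'eef_rot': array([-3.07165714e+00,  6.59120726e-01,  4.39981053e-06]), 'ft_force': array([ 0.04761123, -1.33498797,  0.20588355]), 'torque': array([-0.02483892, -0.01220661, -0.0081836 ]), 'finger_gap': 87.41141778240133}
```

View pics/scene0.png

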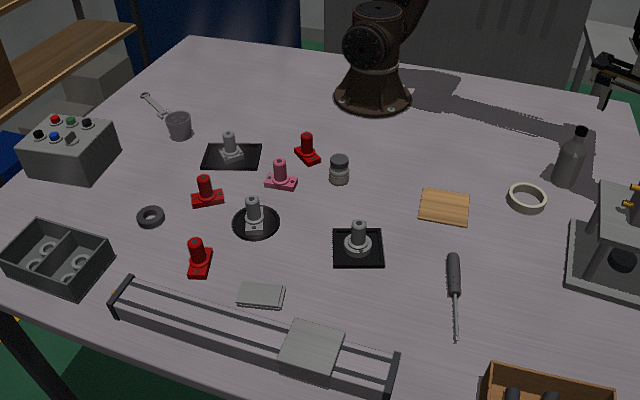

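View pics/side0.png

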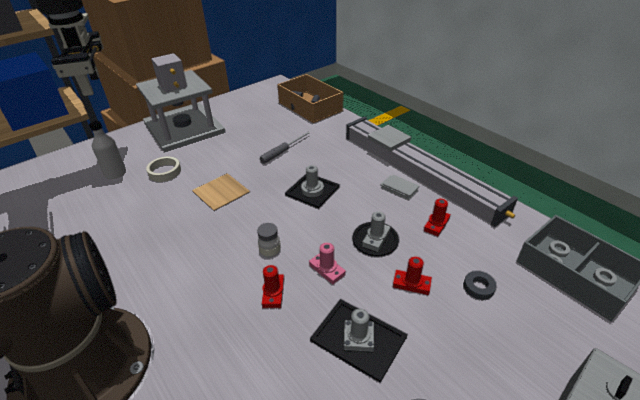

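```bash
cat >> h.py <<'E'
from scipy.optimize import minimize
def circ(d,n=40): a=np.linspace(0,2*np.pi,n,False); return np.c_[np.cos(a),np.sin(a)]*d/2
def rect(a,b): return np.array([[a,b],[-a,b],[-a,-b],[a,-b]])/2.
SH=[(circ(42),16,22),(circ(30),22,70),(circ(26),70,72)]
M=dict(die_round=[(circ(58),0,16)]+SH,die_square=[(rect(52,52),0,16)]+SH,die_oblong=[(rect(38,74),0,16)]+SH,
 nest_round=[(circ(106),0,10)],nest_square=[(rect(104,104),0,10)],nest_oblong=[(rect(104,144),0,10)],board=[(rect(110,110),0,6)])
S=4
def sil(p,parts,x,y,z0,yaw):
    m=np.zeros((400*1,640*1),np.uint8)
    c,s=np.cos(yaw),np.sin(yaw);R=np.array([[c,-s],[s,c]])
    for sh,a,b in parts:
        q=sh@R.T+[x,y]
        pts=np.array([proj(p,[u,v,z]) for z in (a+z0,b+z0) for u,v in q])
        h=cv2.convexHull(np.round(pts*16).astype(np.int32))
        cv2.fillPoly(m,[h],255,cv2.LINE_AA,4)
    return m/255.
def fit(obs,parts,x,y,z0,yaws):
    # obs: list of (pic,mask)
    best=None
    f=lambda v:sum(np.abs(sil(p,parts,v[0],v[1],z0,v[2]/30)-cv2.GaussianBlur(m.astype(np.float32),(3,3),0)).sum() for p,m in obs)
    for yw in yaws:
        r=minimize(f,[x,y,yw*30],method='Nelder-Mead',options=dict(initial_simplex=[[x,y,yw*30],[x+8,y,yw*30],[x,y+8,yw*30],[x,y,yw*30+8]],maxiter=150,xatol=.1,fatol=.5))
        if best is None or r.fun<best.fun: best=r
    return best.x[0],best.x[1],best.x[2]/30,best.fun,sum(m.sum() for p,m in obs)
E
python3 - <<'E'
from h import *
import pickle
P=[camera('scene'),camera('side')]
pickle.dump(P,open('P0.pkl','wb'))
G=dict(die_round=(608,122,'die_round_center'),die_square=(405,-271,'die_square_center'),die_oblong=(613,-110,'die_oblong_center'))
for k,(x,y,q) in G.items():
    obs=[]
    for p in P:
        u=proj(p,[x,y,36])
        for r in spotter.outline_of(p,q):
            if np.linalg.norm(np.array(r['location'])-u)<18: obs.append((p,r['mask']));print(k,r['score'],r['location'],r['mask'].sum());break
    if obs:
        print(k,np.round(fit(obs,M[k],x,y,4,np.linspace(0,np.pi,5)[:4]),2))
        for o in obs: print('  single',np.round(fit([o],M[k],x,y,4,np.linspace(0,np.pi,5)[:4]),2))
for k,(x,y) in dict(nest_round=(610,-105),nest_square=(612,115),nest_oblong=(406,-268),board=(428,273)).items():
    obs=[]
    for p in P:
        v=p['color'].max(2).astype(int); 
        c=p['color'].astype(int)
        u=proj(p,[x,y,5])
        w=sil(p,[(circ(210),0,10)],x,y,0,0)>0
        d=((v<60)&w) if k!='board' else ((c[:,:,0]-c[:,:,2]>40)&w)
        n,l,st,ce=cv2.connectedComponentsWithStats(d.astype(np.uint8)); i=1+np.argmax(st[1:,4])
        pts=np.argwhere(l==i)[:,::-1].astype(np.int32)
        m=np.zeros((400,640),np.uint8);cv2.fillConvexPoly(m,cv2.convexHull(pts),1); obs.append((p,m>0))
    print(k,np.round(fit(obs,M[k],x,y,0,np.linspace(0,np.pi,7)[:6]),2))
    for o in obs: print('  single',np.round(fit([o],M[k],x,y,0,np.linspace(0,np.pi,7)[:6]),2))
a=[cv2.resize(P[0]['color'][y-45:y+45,x-45:x+45],(260,260),interpolation=cv2.INTER_CUBIC) for x,y in ((358,238),(229,150),(253,213))]
cv2.imwrite('pics/crops.png',np.hstack(a)[:,:,::-1])
E
```

```text
die_round 0.55 [357.5, 243.8] 756
die_round 0.69 [310.9, 184.2] 498
die_round [6.1027e+02 1.2083e+02 1.8000e-01 1.9155e+02 1.2540e+03]
  single [6.1008e+02 1.2115e+02 1.7000e-01 1.1099e+02 7.5600e+02]
  single [6.1152e+02 1.1976e+02 1.1000e-01 7.5040e+01 4.9800e+02]
die_square 0.73 [229.0, 149.4] 460
die_square 0.85 [358.3, 334.6] 1080
die_square [ 4.0866e+02 -2.7003e+02  7.4000e-01  2.5687e+02  1.5400e+03]
  single [ 409.11 -270.32    0.62  133.07  460.  ]
  single [ 4.0833e+02 -2.7001e+02  7.5000e-01  1.0830e+02  1.0800e+03]
die_oblong 0.74 [253.9, 217.9] 668
die_oblong [ 611.44 -110.83    1.98   95.69  668.  ]
  single [ 611.44 -110.83    1.98   95.69  668.  ]
nest_round [ 6.0841e+02 -1.1094e+02  8.7000e-01  2.8458e+02  2.7970e+03]
  single [ 6.0800e+02 -1.1174e+02  9.9000e-01  1.0733e+02  1.4950e+03]
  single [ 6.1061e+02 -1.0754e+02  9.0000e-02  1.4757e+02  1.3020e+03]
nest_square [6.1214e+02 1.2072e+02 3.0000e-01 2.0790e+02 3.2980e+03]
  single [6.1175e+02 1.2071e+02 3.1000e-01 7.1190e+01 2.1140e+03]
  single [ 615.16  123.12    1.83  104.05 1184.  ]
nest_oblong [ 4.0772e+02 -2.6938e+02  2.7000e-01  4.1226e+02  6.1030e+03]
  single [ 4.0392e+02 -2.7111e+02  2.8000e-01  1.6672e+02  1.7460e+03]
  single [ 4.0849e+02 -2.6971e+02  2.7000e-01  1.9251e+02  4.3570e+03]
board [4.2647e+02 2.7642e+02 5.0000e-02 2.6495e+02 2.7560e+03]
  single [4.2521e+02 2.7588e+02 1.6200e+00 9.5680e+01 1.6210e+03]
  single [4.2781e+02 2.8034e+02 5.0000e-02 1.0628e+02 1.1350e+03]
```

View pics/crops.png

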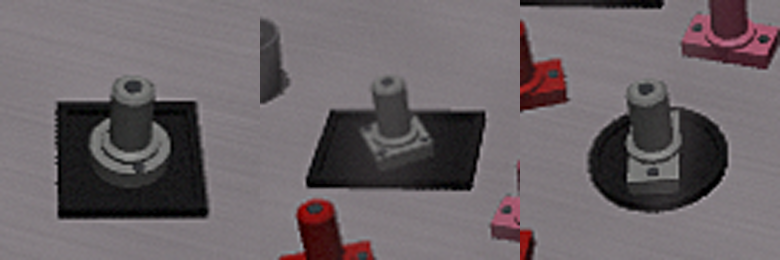

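```bash
cat >> h.py <<'E'
from scipy.spatial.transform import Rotation
def to(x,y,z):
    s=ctrl.sense();R=Rotation.from_rotvec(s['eef_rot']).as_matrix()
    print('delta tool mm',np.round(R.T@(np.array([x,y,z])-s['tcp_pos']),1),'pos',np.round(s['tcp_pos'],1),'gap',round(s['finger_gap'],1),'F',np.round(s['ft_force'],1),'t',s['clock'])
    print(np.round(R,3).tolist())
E
python3 - <<'E'
from h import *
import pickle
P=pickle.load(open('P0.pkl','rb'))
for uv in [(306,162),(281,185),(207,202),(198,272),(178,135),(180,118)]: print(uv,np.round(onz(P[0],uv,5),0))
to(610,121,170)
E
```

```text
(306, 162) [373. -79.   5.]
(281, 185) [ 476. -105.    5.]
(207, 202) [ 585. -245.    5.]
(198, 272) [ 777. -162.    5.]
(178, 135) [ 366. -457.    5.]
(180, 118) [ 288. -498.    5.]
delta tool mm [506.6 314.3  56.6] pos [276.9 615.5 226.5] gap 87.4 F [-0.7 -0.3  1.4] t 2.05
[[0.912, -0.41, -0.0], [-0.41, -0.912, -0.0], [-0.0, 0.0, -1.0]]
```

move_arm(
  deltas=[
    [[0.03,0.019,0.0035,0,0,0],[0.034,0.021,0.0035,0,0,0],[0.034,0.021,0.0035,0,0,0],[0.034,0.021,0.0035,0,0,0],[0.034,0.021,0.0035,0,0,0]],
  ],
  claw=0.065,
)

```text
clock: 2.47
tcp_pos: [386.7, 452.0, 209.1]
eef_rot: [-3.072, 0.658, -0.0]
ft_force: [2.0, 0.1, -0.1]
finger_gap: 65.8
```

move_arm(
  deltas=[
    [[0.034,0.021,0.0035,0,0,0],[0.034,0.021,0.0035,0,0,0],[0.034,0.021,0.0035,0,0,0],[0.034,0.021,0.0035,0,0,0],[0.034,0.021,0.0035,0,0,0]],
  ],
)

```text
clock: 2.88
tcp_pos: [498.8, 286.3, 191.8]
eef_rot: [-3.071, 0.659, -0.001]
ft_force: [1.3, 1.0, 0.2]
finger_gap: 65.0
```

move_arm(
  deltas=[
    [[0.034,0.021,0.0035,0,0,0],[0.034,0.021,0.0035,0,0,0],[0.034,0.021,0.0035,0,0,0],[0.034,0.021,0.0035,0,0,0],[0.02,0.012,0.0035,0,0,0]],
  ],
)

```text
clock: 3.3
tcp_pos: [602.5, 133.3, 174.0]
eef_rot: [3.071, -0.662, 0.001]
ft_force: [-1.3, 0.0, 0.2]
finger_gap: 65.1
```

Run:
```python
from h import *
to(610,121,170)
p=camera('wrist');save(p,'w1')
for q in ('die_round_center','nest_square_floor'):
  for r in spotter.spot_point(p,q)[:2]: print(q,r,onz(p,r['location'],40 if 'die' in q else 4))
for r in spotter.outline_of(p,'die_round_center')[:1]: print(r['score'],r['mask'].sum(),np.round(fit([(p,r['mask'])],M['die_round'],610,121,4,[0]),1))
```

```text
delta tool mm [11.9  8.1  4. ] pos [602.5 133.3 174. ] gap 65.1 F [-1.3  0.   0.2] t 3.3
[[0.911, -0.412, 0.0], [-0.412, -0.911, -0.0], [0.0, 0.0, -1.0]]
die_round_center {'location': [330.5, 177.3], 'score': 0.64} [611.96158834 120.48477989  40.        ]
die_round_center {'location': [140.8, 227.1], 'score': 0.15} [641.80858964 300.27374802  40.        ]
0.59 2921 [6.125e+02 1.196e+02 1.000e-01 2.830e+02 2.921e+03]
```

View pics/w1.png

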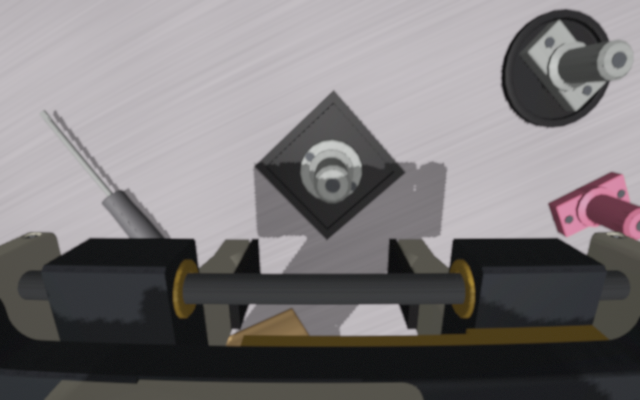

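```bash
cat >> h.py <<'E'
def nestfit(p,k,x,y,th=75,rad=85,dbg=None):
    v=p['color'].max(2).astype(int)
    w=sil(p,[(circ(2*rad),0,10)],x,y,0,0)>0
    d=(v<th)&w
    n,l,st,ce=cv2.connectedComponentsWithStats(d.astype(np.uint8)); i=1+np.argmax(st[1:,4])
    pts=np.argwhere(l==i)[:,::-1].astype(np.int32)
    m=np.zeros((400,640),np.uint8);cv2.fillConvexPoly(m,cv2.convexHull(pts),1)
    if dbg: cv2.imwrite('pics/'+dbg+'.png',m*255)
    print(k,np.round(fit([(p,m>0)],M[k],x,y,0,np.linspace(0,np.pi,7)[:6]),2))
E
python3 - <<'E'
from h import *
p=camera('wrist')
nestfit(p,'nest_square',611,120)
nestfit(p,'nest_round',609,-110)
to(611.5,120.5,150)
E
```

```text
nest_square [6.10200e+02 1.23310e+02 3.60000e-01 3.53858e+03 8.22300e+03]
nest_round [ 6.1022e+02 -1.1144e+02  6.8000e-01  9.7309e+02  1.0015e+04]
delta tool mm [16.3 10.2 24. ] pos [600.8 136.4 174. ] gap 64.9 F [-0.  -0.1  0.8] t 3.55
[[0.912, -0.411, -0.0], [-0.411, -0.912, 0.0], [-0.0, -0.0, -1.0]]
```

move_arm(
  deltas=[
    [[0.008,0.005,0.01,0,0,0],[0.008,0.005,0.014,0,0,0],[0,0,0.015,0,0,0],[0,0,0.015,0,0,0],[0,0,0,0,0,0]],
  ],
)

```text
clock: 3.97
tcp_pos: [609.2, 120.8, 116.7]
eef_rot: [3.07, -0.657, -0.007]
ft_force: [-0.7, -0.3, -0.9]
finger_gap: 65.4
```

Run:
```python
from h import *
to(611.5,120.5,37)
p=camera('wrist');save(p,'w2')
c=[onz(p,u,72+4) for u in [(320,200)]]
```

```text
delta tool mm [ 2.5 -0.9 79.7] pos [609.2 120.8 116.7] gap 65.4 F [-0.7 -0.3 -0.9] t 3.9667
[[0.912, -0.41, -0.005], [-0.41, -0.912, -0.001], [-0.004, 0.003, -1.0]]
```

View pics/w2.png

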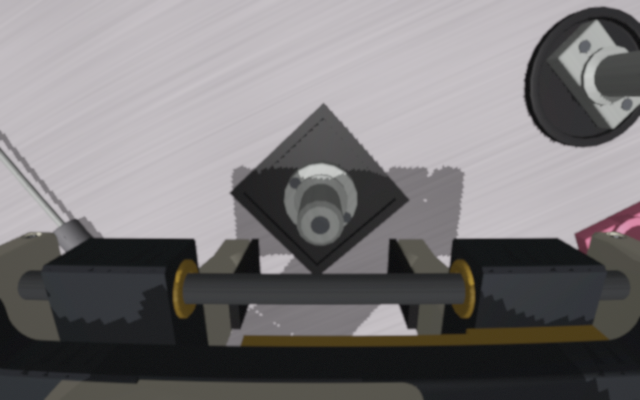

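Run:
```python
from h import *
p=camera('wrist')
print(onz(p,(320,225),76)); to(611.5,120.5,37)
```

```text
[612.80744572 120.24722849  76.        ]
delta tool mm [ 0.8  0.4 82.8] pos [611.  121.2 119.8] gap 64.9 F [0.  0.  0.4] t 4.0667
[[0.913, -0.409, -0.001], [-0.409, -0.913, -0.001], [-0.001, 0.001, -1.0]]
```

move_arm(
  deltas=[
    [[0.001,0,0.018,0,0,0],[0,0,0.025,0,0,0],[0,0,0.022,0,0,0],[0,0,0.017,0,0,0],[0,0,0,0,0,0]],
  ],
)

```text
clock: 4.48
tcp_pos: [610.7, 120.2, 35.7]
eef_rot: [3.07, -0.658, -0.005]
ft_force: [-0.4, -0.8, -1.1]
finger_gap: 65.4
```

move_arm(
  deltas=[
    [[0,0,0,0,0,0],[0,0,0,0,0,0],[0,0,0,0,0,0],[0,0,0,0,0,0],[0,0,0,0,0,0]],
  ],
  claw=0.015,
  squeeze=45,
)

```text
clock: 4.9
tcp_pos: [612.9, 120.6, 39.2]
eef_rot: [-3.071, 0.659, -0.002]
ft_force: [0.7, -0.2, -0.3]
finger_gap: 37.2
```

move_arm(
  deltas=[
    [[0,0,0,0,0,0],[0,0,0,0,0,0],[0,0,0,0,0,0]],
  ],
)

```text
clock: 5.15
tcp_pos: [613.1, 120.8, 38.9]
eef_rot: [-3.071, 0.658, -0.002]
ft_force: [-0.0, 2.1, 5.5]
finger_gap: 29.0
```

move_arm(
  deltas=[
    [[0,0,-0.008,0,0,0],[0,0,-0.015,0,0,0],[0,0,-0.025,0,0,0],[0,0,-0.025,0,0,0],[0,0,-0.02,0,0,0]],
  ],
)

```text
clock: 5.57
tcp_pos: [611.4, 119.8, 131.9]
eef_rot: [3.07, -0.66, -0.003]
ft_force: [-0.3, 0.1, -5.3]
finger_gap: 29.2
```

Run:
```python
from h import *
to(426.5,277,140)
p=camera('scene');save(p,'s2');p=camera('wrist');save(p,'w3')
to(426.5,277,140)
```

```text
delta tool mm [-233.2  -67.4   -7.9] pos [611.4 119.8 131.9] gap 29.2 F [-0.3  0.1 -5.3] t 5.5667
[[0.912, -0.411, -0.002], [-0.411, -0.912, -0.001], [-0.002, 0.002, -1.0]]
delta tool mm [-234.7  -65.8   -6.2] pos [613.6 120.7 134.3] gap 29.0 F [ 1.5  0.4 -5.3] t 5.6667
[[0.912, -0.41, 0.004], [-0.41, -0.912, 0.002], [0.003, -0.003, -1.0]]
```

View pics/s2.png

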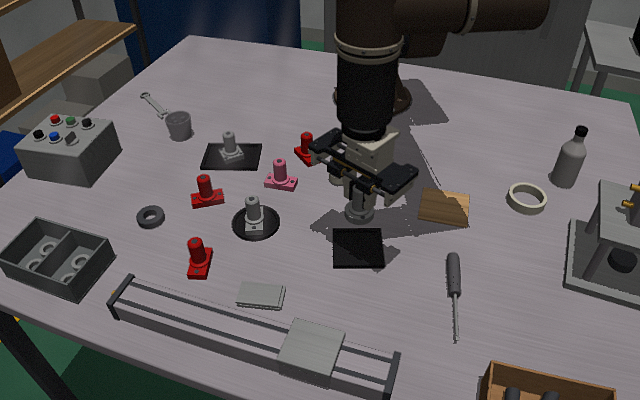

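View pics/w3.png

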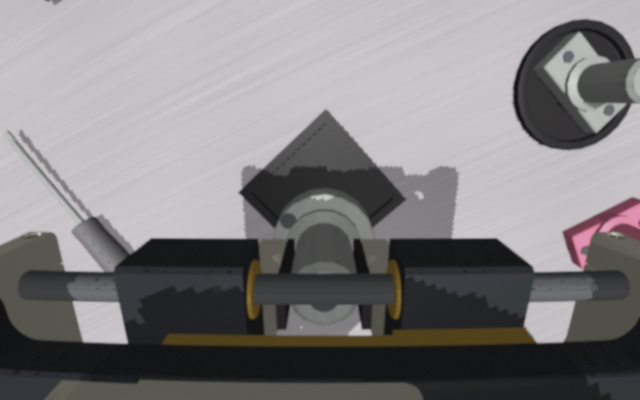

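move_arm(
  deltas=[
    [[-0.014,-0.004,-0.003,0,0,0],[-0.026,-0.007,-0.003,0,0,0],[-0.03,-0.008,0,0,0,0],[-0.03,-0.009,0,0,0,0],[-0.03,-0.009,0,0,0,0]],
  ],
)

```text
clock: 6.08
tcp_pos: [506.0, 207.0, 134.9]
eef_rot: [3.069, -0.661, -0.005]
ft_force: [0.2, 0.3, -5.2]
finger_gap: 29.4
```

move_arm(
  deltas=[
    [[-0.03,-0.009,0,0,0,0],[-0.03,-0.008,0,0,0,0],[-0.025,-0.007,0,0,0,0],[-0.014,-0.004,0,0,0,0],[-0.006,-0.001,0,0,0,0]],
  ],
)

```text
clock: 6.5
tcp_pos: [422.2, 277.1, 135.4]
eef_rot: [3.07, -0.656, -0.003]
ft_force: [-0.3, 0.2, -5.2]
finger_gap: 29.3
```

Run:
```python
from h import *
p=camera('scene');nestfit(p,'nest_square',612,121,60,100)
p=camera('side');nestfit(p,'nest_square',612,121,60,100)
p=camera('wrist');save(p,'w4')
to(426.5,277,41)
```

```text
nest_square [6.1226e+02 1.2087e+02 1.8900e+00 7.0610e+01 2.0810e+03]
nest_square [6.1281e+02 1.2246e+02 3.1000e-01 1.2158e+02 1.1210e+03]
delta tool mm [ 2.  -1.7 95. ] pos [424.1 276.4 136. ] gap 29.5 F [-0.1 -0.4 -5.4] t 6.65
[[0.912, -0.409, -0.002], [-0.409, -0.912, -0.002], [-0.001, 0.002, -1.0]]
```

View pics/w4.png

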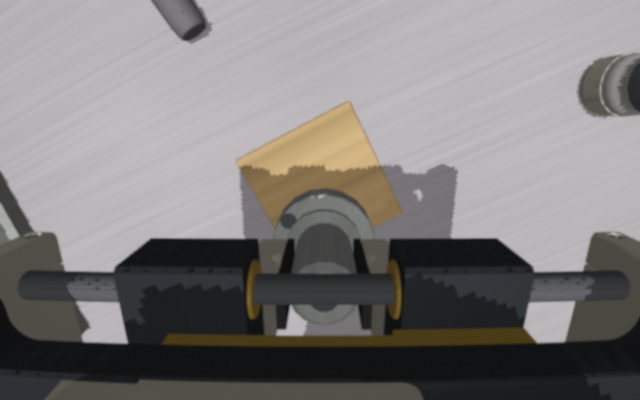

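move_arm(
  deltas=[
    [[0.001,-0.001,0.014,0,0,0],[0.001,0,0.024,0,0,0],[0,0,0.024,0,0,0],[0,0,0.018,0,0,0],[0,0,0.008,0,0,0]],
  ],
)

```text
clock: 7.07
tcp_pos: [426.5, 274.6, 46.1]
eef_rot: [3.067, -0.661, -0.004]
ft_force: [0.1, -1.4, -5.9]
finger_gap: 29.5
```

move_arm(
  deltas=[
    [[0,0,0.003,0,0,0],[0,0,0.002,0,0,0],[0,0,0,0,0,0],[0,0,0,0,0,0]],
  ],
)

```text
clock: 7.4
tcp_pos: [428.0, 277.5, 45.0]
eef_rot: [-3.07, 0.659, -0.001]
ft_force: [-0.5, 1.0, -5.7]
finger_gap: 29.3
```

move_arm(
  deltas=[
    [[0,0,0.0015,0,0,0],[0,0,0.0015,0,0,0],[0,0,0.001,0,0,0],[0,0,0.0005,0,0,0],[0,0,0,0,0,0]],
  ],
)

```text
clock: 7.82
tcp_pos: [427.6, 277.5, 40.8]
eef_rot: [-3.071, 0.658, -0.001]
ft_force: [-4.0, -0.9, 7.7]
finger_gap: 29.2
```

Run:
```python
from h import *
to(426.5,277,41)
```

```text
delta tool mm [-0.8  0.9 -0.2] pos [427.6 277.5  40.8] gap 29.2 F [-4.  -0.9  7.7] t 7.8167
[[0.912, -0.41, 0.001], [-0.41, -0.912, 0.001], [0.001, -0.001, -1.0]]
```

Contact: the die is on the board at TCP z≈41. Open and rise.

move_arm(
  deltas=[
    [[0,0,0,0,0,0],[0,0,0,0,0,0],[0,0,0,0,0,0],[0,0,0,0,0,0],[0,0,0,0,0,0]],
  ],
  claw=0.065,
)

```text
clock: 8.23
tcp_pos: [427.5, 277.2, 39.7]
eef_rot: [-3.071, 0.659, -0.0]
ft_force: [-0.2, -0.2, -0.1]
finger_gap: 57.0
```

move_arm(
  deltas=[
    [[0,0,-0.015,0,0,0],[0,0,-0.03,0,0,0],[0,0,-0.035,0,0,0],[0,0,-0.03,0,0,0],[0,0,-0.01,0,0,0]],
  ],
)

```text
clock: 8.65
tcp_pos: [429.0, 278.6, 164.2]
eef_rot: [-3.067, 0.657, -0.006]
ft_force: [0.7, -0.0, 0.6]
finger_gap: 65.1
```

Run:
```python
from h import *
p=camera('wrist');save(p,'w5')
to(408.5,-270,160)
```

```text
delta tool mm [206.  509.2   1.3] pos [429.2 278.8 164.4] gap 64.9 F [0.2 0.7 1.1] t 8.7
[[0.912, -0.41, 0.005], [-0.41, -0.912, 0.005], [0.003, -0.007, -1.0]]
```

View pics/w5.png

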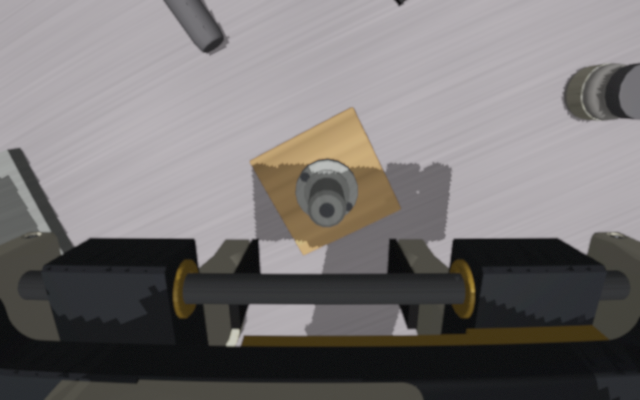

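move_arm(
  deltas=[
    [[0.024,0.027,0,0,0,0],[0.025,0.027,0,0,0,0],[0.025,0.027,0,0,0,0],[0.025,0.027,0,0,0,0],[0.025,0.027,0,0,0,0]],
  ],
)

```text
clock: 9.12
tcp_pos: [484.9, 101.4, 159.0]
eef_rot: [3.072, -0.658, -0.001]
ft_force: [0.5, 0.1, 0.2]
finger_gap: 64.6
```

move_arm(
  deltas=[
    [[0.025,0.027,0,0,0,0],[0.025,0.027,0,0,0,0],[0.024,0.027,0,0,0,0],[0.001,0.036,0,0,0,0],[0.001,0.036,0,0,0,0]],
  ],
)

```text
clock: 9.53
tcp_pos: [491.3, -69.4, 158.4]
eef_rot: [3.071, -0.66, -0.002]
ft_force: [0.4, -0.4, 0.0]
finger_gap: 65.2
```

move_arm(
  deltas=[
    [[0.001,0.036,0,0,0,0],[0.001,0.036,0,0,0,0],[0.001,0.036,0,0,0,0],[0.001,0.036,0,0,0,0],[0.001,0.036,0,0,0,0]],
  ],
)

```text
clock: 9.95
tcp_pos: [421.0, -235.2, 159.1]
eef_rot: [-3.072, 0.659, 0.001]
ft_force: [0.8, -0.1, -0.4]
finger_gap: 65.0
```

Run:
```python
from h import *
to(408.5,-270,120)
p=camera('wrist');save(p,'w6')
for q in ('die_square_center','nest_oblong_floor'):
  for r in spotter.spot_point(p,q)[:2]: print(q,r,onz(p,r['location'],40 if 'die' in q else 4))
to(408.5,-270,120)
```

```text
delta tool mm [ 2.9 36.9 39.1] pos [ 421.  -235.2  159.1] gap 65.0 F [ 0.8 -0.1 -0.4] t 9.95
[[0.912, -0.41, -0.0], [-0.41, -0.912, 0.0], [-0.0, 0.0, -1.0]]
die_square_center {'location': [363.9, 192.3], 'score': 0.93} [ 410.15398825 -269.40903481   40.        ]
delta tool mm [ 3.2 36.2 38.8] pos [ 420.7 -235.7  158.8] gap 65.1 F [-0.4  1.4 -1.4] t 10.1
[[0.91, -0.414, -0.001], [-0.414, -0.91, 0.0], [-0.001, 0.0, -1.0]]
```

View pics/w6.png

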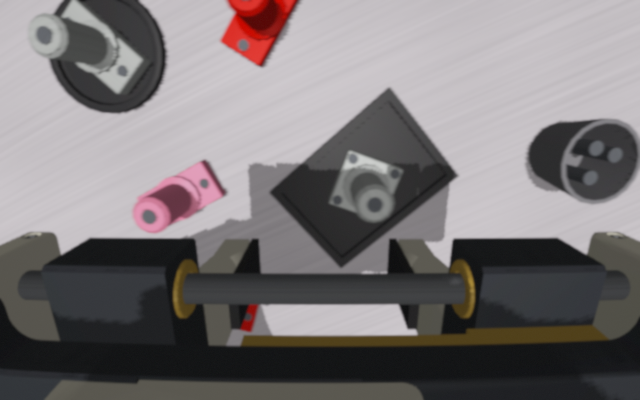

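move_arm(
  deltas=[
    [[0.002,0.018,0.01,0,0,0],[0.002,0.017,0.012,0,0,0],[0,0.001,0.013,0,0,0],[0,0,0.005,0,0,0],[0,0,0,0,0,0]],
  ],
)

```text
clock: 10.52
tcp_pos: [410.4, -267.6, 118.0]
eef_rot: [-3.071, 0.659, 0.005]
ft_force: [-0.2, 0.7, -0.1]
finger_gap: 65.2
```

Run:
```python
from h import *
p=camera('wrist');save(p,'w7')
for r in spotter.spot_point(p,'die_square_center')[:1]: print(r,onz(p,r['location'],40))
to(409.5,-269.7,38)
```

```text
{'location': [325.8, 211.5], 'score': 0.6} [ 409.12001113 -270.68132738   40.        ]
delta tool mm [-1.1  2.6 81.7] pos [ 411.6 -267.8  119.7] gap 65.3 F [-0.8 -0.2 -0.7] t 10.6167
[[0.912, -0.409, -0.0], [-0.409, -0.912, -0.0], [-0.0, 0.0, -1.0]]
```

View pics/w7.png

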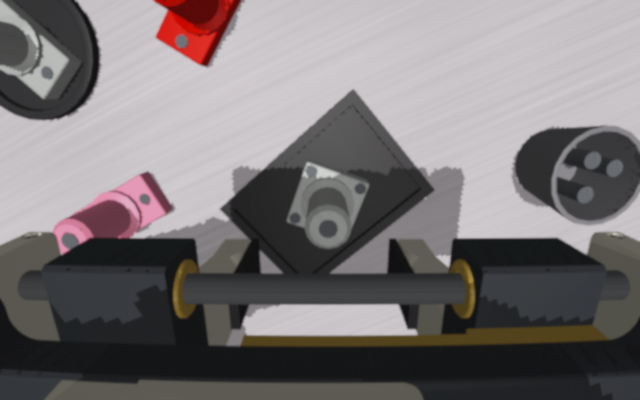

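Square die's top at (327,230), centred between the fingers; pink part at left is well clear.

move_arm(
  deltas=[
    [[-0.001,0.002,0.018,0,0,0],[0,0,0.025,0,0,0],[0,0,0.022,0,0,0],[0,0,0.017,0,0,0],[0,0,0,0,0,0]],
  ],
)

```text
clock: 11.03
tcp_pos: [408.2, -268.7, 35.5]
eef_rot: [-3.072, 0.658, 0.006]
ft_force: [-1.1, -0.8, -0.1]
finger_gap: 65.1
```

move_arm(
  deltas=[
    [[0,0,0,0,0,0],[0,0,0,0,0,0],[0,0,0,0,0,0],[0,0,0,0,0,0],[0,0,0,0,0,0]],
  ],
  claw=0.015,
)

```text
clock: 11.45
tcp_pos: [410.0, -269.8, 38.5]
eef_rot: [-3.072, 0.659, -0.003]
ft_force: [0.1, 1.4, 0.1]
finger_gap: 37.2
```

move_arm(
  deltas=[
    [[0,0,0,0,0,0],[0,0,0,0,0,0],[0,0,0,0,0,0]],
  ],
)

```text
clock: 11.7
tcp_pos: [409.7, -269.9, 38.2]
eef_rot: [3.071, -0.659, 0.001]
ft_force: [-0.8, 0.5, 7.0]
finger_gap: 29.4
```

move_arm(
  deltas=[
    [[0,0,-0.008,0,0,0],[0,0,-0.015,0,0,0],[0,0,-0.025,0,0,0],[0,0,-0.03,0,0,0],[0,0,-0.03,0,0,0]],
  ],
)

```text
clock: 12.12
tcp_pos: [408.0, -269.3, 146.1]
eef_rot: [-3.071, 0.66, 0.005]
ft_force: [0.9, -0.2, -5.5]
finger_gap: 29.0
```

Run:
```python
from h import *
p=camera('wrist');save(p,'w8')
p=camera('scene');nestfit(p,'nest_oblong',408,-269,60,100)
p=camera('side');nestfit(p,'nest_oblong',408,-269,60,110);save(p,'sd8')
to(612.3,121.2,150)
```

```text
nest_oblong [ 4.0740e+02 -2.7087e+02  3.1000e-01  6.5600e+01  1.5810e+03]
nest_oblong [ 4.0805e+02 -2.6913e+02  2.7000e-01  2.0805e+02  4.3430e+03]
delta tool mm [  23.5 -439.5   -1.7] pos [ 410.5 -269.9  147.6] gap 29.1 F [-1.  -0.4 -5.5] t 12.2667
[[0.912, -0.41, 0.004], [-0.41, -0.912, -0.001], [0.004, -0.001, -1.0]]
```

View pics/sd8.png

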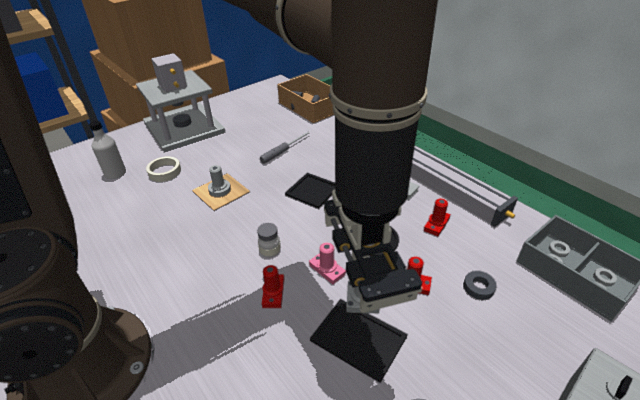

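move_arm(
  deltas=[
    [[0.001,-0.012,-0.002,0,0,0],[0.001,-0.024,0,0,0,0],[0.002,-0.033,0,0,0,0],[0.002,-0.035,0,0,0,0],[0.002,-0.035,0,0,0,0]],
  ],
)

```text
clock: 12.68
tcp_pos: [472.4, -145.0, 145.8]
eef_rot: [3.071, -0.662, -0.005]
ft_force: [1.1, -1.0, -4.8]
finger_gap: 29.6
```

move_arm(
  deltas=[
    [[0.002,-0.035,0,0,0,0],[0.002,-0.035,0,0,0,0],[0.002,-0.035,0,0,0,0],[0.002,-0.035,0,0,0,0],[0.002,-0.035,0,0,0,0]],
  ],
)

```text
clock: 13.1
tcp_pos: [553.5, 10.7, 145.5]
eef_rot: [3.07, -0.66, -0.006]
ft_force: [1.1, 0.2, -5.3]
finger_gap: 29.4
```

move_arm(
  deltas=[
    [[0.002,-0.035,0,0,0,0],[0.002,-0.035,0,0,0,0],[0.001,-0.03,0,0,0,0],[0.001,-0.018,0,0,0,0],[0,-0.007,0,0,0,0]],
  ],
)

```text
clock: 13.52
tcp_pos: [611.3, 122.9, 145.0]
eef_rot: [3.071, -0.657, -0.005]
ft_force: [0.6, -0.4, -4.2]
finger_gap: 28.9
```

Run:
```python
from h import *
to(612.3,121.2,38)
p=camera('wrist');save(p,'w9')
to(612.3,121.2,38)
```

```text
delta tool mm [  1.9   0.9 107. ] pos [611.3 122.9 145. ] gap 28.9 F [ 0.6 -0.4 -4.2] t 13.5167
[[0.913, -0.409, -0.003], [-0.409, -0.913, -0.001], [-0.002, 0.002, -1.0]]
delta tool mm [  1.8   0.7 107.2] pos [611.3 122.7 145.2] gap 29.2 F [ 0.9  0.9 -4.5] t 13.5667
[[0.913, -0.409, -0.003], [-0.409, -0.913, -0.001], [-0.002, 0.002, -1.0]]
```

View pics/w9.png

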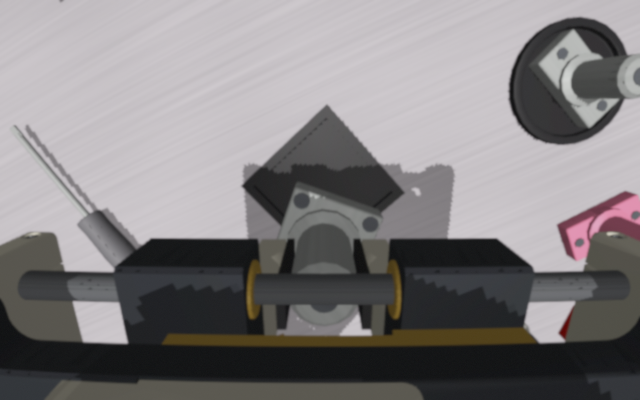

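move_arm(
  deltas=[
    [[0.001,0.001,0.014,0,0,0],[0,0,0.026,0,0,0],[0,0,0.026,0,0,0],[0,0,0.02,0,0,0],[0,0,0.009,0,0,0]],
  ],
)

```text
clock: 13.98
tcp_pos: [608.7, 117.3, 48.5]
eef_rot: [3.067, -0.661, -0.009]
ft_force: [-0.5, -0.2, -5.3]
finger_gap: 29.1
```

move_arm(
  deltas=[
    [[0,0,0.003,0,0,0],[0,0,0.001,0,0,0],[0,0,0,0,0,0],[0,0,0,0,0,0]],
  ],
)

```text
clock: 14.32
tcp_pos: [612.8, 119.6, 49.9]
eef_rot: [-3.07, 0.659, -0.003]
ft_force: [0.3, 1.1, -3.9]
finger_gap: 29.4
```

move_arm(
  deltas=[
    [[0,-0.001,0.004,0,0,0],[0,0,0.003,0,0,0],[0,0,0.002,0,0,0],[0,0,0.001,0,0,0],[0,0,0,0,0,0]],
  ],
)

```text
clock: 14.73
tcp_pos: [612.2, 120.3, 38.5]
eef_rot: [3.072, -0.659, -0.0]
ft_force: [0.7, -0.5, -5.1]
finger_gap: 28.7
```

move_arm(
  deltas=[
    [[0,0,0.001,0,0,0],[0,0,0.001,0,0,0],[0,0,0,0,0,0],[0,0,0,0,0,0]],
  ],
)

```text
clock: 15.07
tcp_pos: [612.4, 120.4, 38.2]
eef_rot: [-3.072, 0.658, -0.001]
ft_force: [-5.5, 0.3, 9.3]
finger_gap: 29.1
```

Seated (force 9 N up). Release, rise.

move_arm(
  deltas=[
    [[0,0,0,0,0,0],[0,0,0,0,0,0],[0,0,0,0,0,0],[0,0,0,0,0,0],[0,0,0,0,0,0]],
  ],
  claw=0.065,
)

```text
clock: 15.48
tcp_pos: [612.6, 120.4, 36.6]
eef_rot: [-3.072, 0.659, -0.001]
ft_force: [-0.2, -0.4, -0.4]
finger_gap: 56.6
```

move_arm(
  deltas=[
    [[0,0,-0.015,0,0,0],[0,0,-0.03,0,0,0],[0,0,-0.035,0,0,0],[0,0,-0.03,0,0,0],[0,0,-0.01,0,0,0]],
  ],
)

```text
clock: 15.9
tcp_pos: [614.8, 121.0, 161.8]
eef_rot: [-3.069, 0.657, -0.01]
ft_force: [0.9, 0.1, 0.7]
finger_gap: 64.8
```

Run:
```python
from h import *
p=camera('wrist');save(p,'w10')
to(611.5,-111,120)
```

```text
delta tool mm [ 91.8 213.4  41.4] pos [614.9 121.1 162. ] gap 64.8 F [1.2 1.1 1.4] t 15.95
[[0.912, -0.41, 0.007], [-0.41, -0.912, 0.003], [0.006, -0.005, -1.0]]
```

View pics/w10.png

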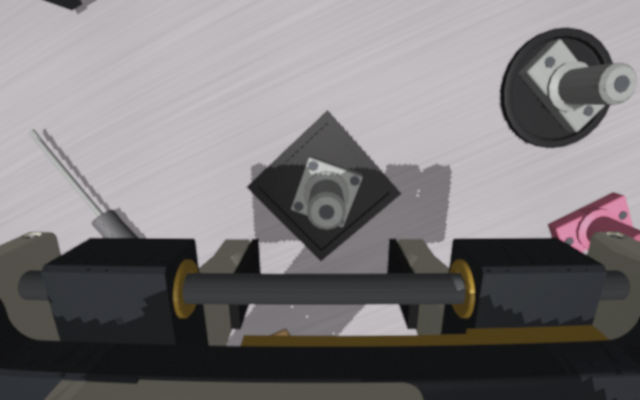

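move_arm(
  deltas=[
    [[0.012,0.028,0,0,0,0],[0.015,0.035,0,0,0,0],[0.015,0.035,0,0,0,0],[0.015,0.035,0,0,0,0],[0.015,0.035,0,0,0,0]],
  ],
)

```text
clock: 16.37
tcp_pos: [608.6, -63.9, 156.1]
eef_rot: [3.072, -0.658, -0.001]
ft_force: [1.0, 0.6, 0.3]
finger_gap: 64.9
```

move_arm(
  deltas=[
    [[0.013,0.03,0.01,0,0,0],[0.006,0.014,0.015,0,0,0],[0,0,0.012,0,0,0],[0,0,0.003,0,0,0],[0,0,0,0,0,0]],
  ],
)

```text
clock: 16.78
tcp_pos: [607.4, -110.6, 115.1]
eef_rot: [3.071, -0.66, -0.004]
ft_force: [-0.0, 0.3, -0.5]
finger_gap: 65.0
```

Run:
```python
from h import *
p=camera('wrist');save(p,'w11')
for r in spotter.spot_point(p,'die_oblong_center')[:2]: print(r,onz(p,r['location'],40))
to(611.5,-111,38)
```

```text
{'location': [512.2, 173.1], 'score': 0.94} [ 578.58165042 -246.42675686   40.        ]
{'location': [320.7, 204.0], 'score': 0.75} [ 613.68899919 -113.1362658    40.        ]
delta tool mm [ 3.  -0.1 78.8] pos [ 608.7 -109.9  116.8] gap 65.0 F [-0.2 -0.6  0.5] t 16.8833
[[0.912, -0.41, 0.0], [-0.41, -0.912, -0.0], [0.0, 0.0, -1.0]]
```

View pics/w11.png

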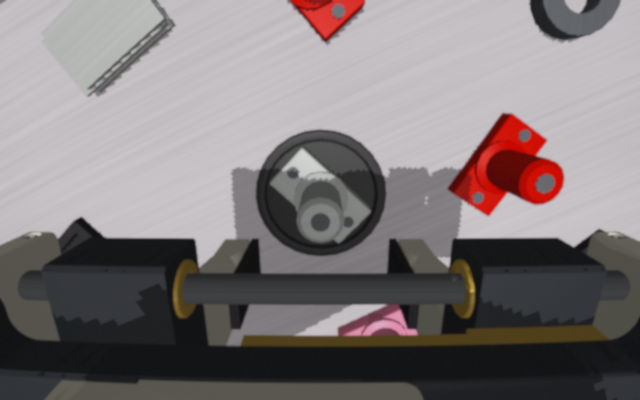

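move_arm(
  deltas=[
    [[0.002,0,0.015,0,0,0],[0.002,0.001,0.024,0,0,0],[0,0,0.022,0,0,0],[0,0,0.017,0,0,0],[0,0,0,0,0,0]],
  ],
)

```text
clock: 17.3
tcp_pos: [609.9, -112.0, 35.9]
eef_rot: [3.071, -0.658, -0.007]
ft_force: [-0.6, -0.3, 0.5]
finger_gap: 65.0
```

move_arm(
  deltas=[
    [[0,0,0,0,0,0],[0,0,0,0,0,0],[0,0,0,0,0,0],[0,0,0,0,0,0],[0,0,0,0,0,0]],
  ],
  claw=0.015,
)

```text
clock: 17.72
tcp_pos: [612.2, -112.8, 39.7]
eef_rot: [-3.071, 0.659, -0.003]
ft_force: [-0.1, -0.3, 0.2]
finger_gap: 37.3
```

move_arm(
  deltas=[
    [[0,0,0,0,0,0],[0,0,0,0,0,0],[0,0,0,0,0,0]],
  ],
)

```text
clock: 17.97
tcp_pos: [612.8, -112.5, 39.6]
eef_rot: [-3.071, 0.658, -0.004]
ft_force: [0.8, 4.5, 5.8]
finger_gap: 29.3
```

move_arm(
  deltas=[
    [[0,0,-0.008,0,0,0],[0,0,-0.015,0,0,0],[0,0,-0.025,0,0,0],[0,0,-0.03,0,0,0],[0,0,-0.03,0,0,0]],
  ],
)

```text
clock: 18.38
tcp_pos: [609.2, -113.2, 145.9]
eef_rot: [3.07, -0.66, -0.008]
ft_force: [1.1, -0.0, -6.3]
finger_gap: 29.3
```

Run:
```python
from h import *
p=camera('wrist');save(p,'w12')
to(408,-270,150)
```

```text
delta tool mm [-122.9  226.6    2.8] pos [ 612.9 -113.7  153.5] gap 29.0 F [ 2.2 -1.2  2.6] t 18.4333
[[0.912, -0.41, 0.005], [-0.41, -0.912, -0.001], [0.005, -0.001, -1.0]]
```

View pics/w12.png

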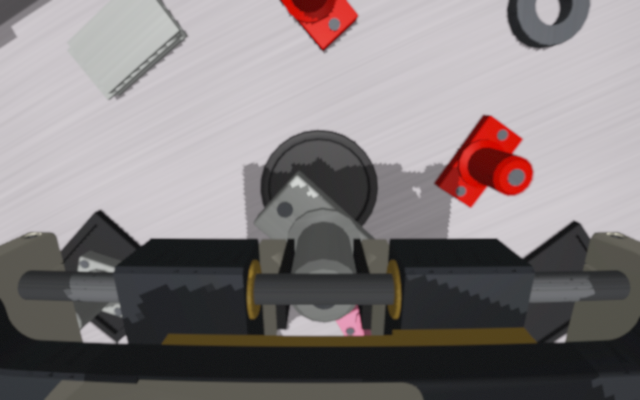

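move_arm(
  deltas=[
    [[-0.006,0.011,0,0,0,0],[-0.012,0.022,0,0,0,0],[-0.015,0.028,0,0,0,0],[-0.016,0.03,0,0,0,0],[-0.016,0.03,0,0,0,0]],
  ],
)

```text
clock: 18.85
tcp_pos: [499.5, -197.1, 145.2]
eef_rot: [3.071, -0.659, -0.006]
ft_force: [0.8, -1.0, -7.1]
finger_gap: 29.5
```

move_arm(
  deltas=[
    [[-0.016,0.03,0,0,0,0],[-0.016,0.03,0,0,0,0],[-0.014,0.025,0,0,0,0],[-0.008,0.014,0,0,0,0],[-0.004,0.007,0,0,0,0]],
  ],
)

```text
clock: 19.27
tcp_pos: [402.2, -270.1, 145.6]
eef_rot: [-3.07, 0.663, 0.006]
ft_force: [0.1, 0.3, -6.9]
finger_gap: 29.2
```

Run:
```python
from h import *
p=camera('scene');nestfit(p,'nest_round',609,-110,60,85)
p=camera('wrist');save(p,'w13')
to(408,-270,39.6)
```

```text
nest_round [ 6.0986e+02 -1.1108e+02  1.6000e-01  1.0517e+02  1.4100e+03]
delta tool mm [  4.   -1.5 106.3] pos [ 403.9 -269.8  145.9] gap 29.3 F [ 0.6  0.5 -6.4] t 19.3667
[[0.911, -0.412, -0.002], [-0.412, -0.911, 0.001], [-0.002, 0.0, -1.0]]
```

View pics/w13.png

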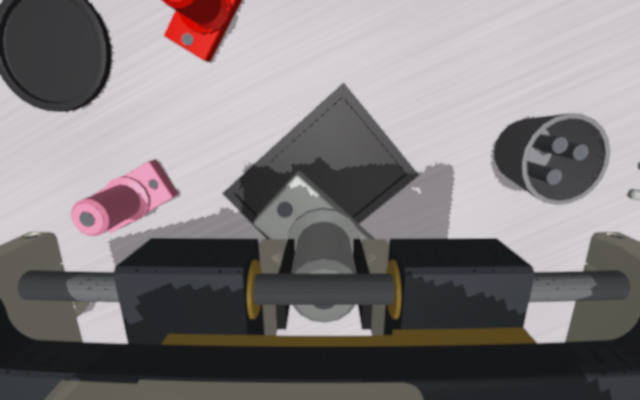

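move_arm(
  deltas=[
    [[0.002,-0.001,0.014,0,0,0],[0.001,0,0.026,0,0,0],[0,0,0.026,0,0,0],[0,0,0.02,0,0,0],[0,0,0.009,0,0,0]],
  ],
)

```text
clock: 19.78
tcp_pos: [408.0, -268.7, 48.6]
eef_rot: [-3.071, 0.659, 0.008]
ft_force: [0.0, -0.1, -7.5]
finger_gap: 29.0
```

move_arm(
  deltas=[
    [[0,0,0.003,0,0,0],[0,0,0.001,0,0,0],[0,0,0,0,0,0],[0,0,0,0,0,0]],
  ],
)

```text
clock: 20.12
tcp_pos: [410.5, -269.9, 48.7]
eef_rot: [3.072, -0.658, 0.003]
ft_force: [1.0, 0.0, -6.5]
finger_gap: 29.1
```

move_arm(
  deltas=[
    [[-0.002,-0.001,0.003,0,0,0],[0,0,0.002,0,0,0],[0,0,0.002,0,0,0],[0,0,0.001,0,0,0],[0,0,0,0,0,0]],
  ],
)

```text
clock: 20.53
tcp_pos: [407.9, -268.0, 39.7]
eef_rot: [3.072, -0.659, -0.0]
ft_force: [-0.1, 0.8, -3.8]
finger_gap: 29.1
```

move_arm(
  deltas=[
    [[0,0,0.001,0,0,0],[0,0,0.001,0,0,0],[0,0,0,0,0,0],[0,0,0,0,0,0]],
  ],
)

```text
clock: 20.87
tcp_pos: [407.9, -268.1, 39.5]
eef_rot: [3.071, -0.658, 0.001]
ft_force: [-9.1, 7.8, 22.1]
finger_gap: 29.5
```

Seated (22 N). Release, rise.

move_arm(
  deltas=[
    [[0,0,-0.001,0,0,0],[0,0,0,0,0,0],[0,0,0,0,0,0],[0,0,0,0,0,0],[0,0,0,0,0,0]],
  ],
  claw=0.065,
)

```text
clock: 21.28
tcp_pos: [408.2, -268.1, 38.6]
eef_rot: [3.072, -0.659, 0.001]
ft_force: [-0.1, -0.4, -0.9]
finger_gap: 57.0
```

move_arm(
  deltas=[
    [[0,0,-0.015,0,0,0],[0,0,-0.03,0,0,0],[0,0,-0.035,0,0,0],[0,0,-0.03,0,0,0],[0,0,-0.01,0,0,0]],
  ],
)

```text
clock: 21.7
tcp_pos: [410.2, -268.9, 163.0]
eef_rot: [3.071, -0.658, 0.01]
ft_force: [0.9, -0.2, 1.0]
finger_gap: 65.0
```

Run:
```python
from h import *
p=camera('wrist');save(p,'w14')
to(427.5,277.5,150)
```

```text
delta tool mm [-208.4 -505.5   11.9] pos [ 410.4 -268.9  163.1] gap 65.3 F [ 0.9 -0.6  1.2] t 21.75
[[0.912, -0.41, 0.007], [-0.41, -0.912, -0.002], [0.007, -0.001, -1.0]]
```

View pics/w14.png

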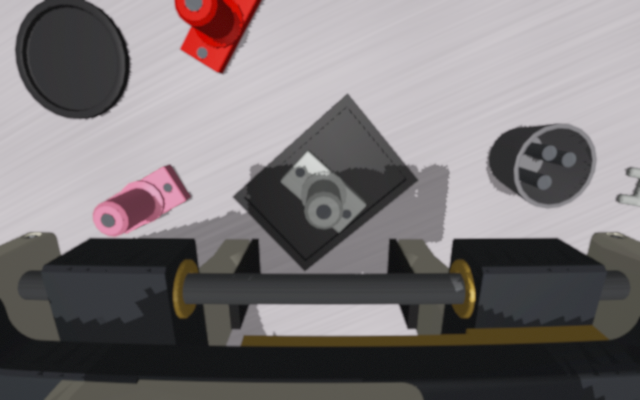

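move_arm(
  deltas=[
    [[-0.001,-0.035,0,0,0,0],[-0.001,-0.036,0,0,0,0],[-0.001,-0.036,0,0,0,0],[-0.001,-0.036,0,0,0,0],[-0.001,-0.036,0,0,0,0]],
  ],
)

```text
clock: 22.17
tcp_pos: [476.9, -101.2, 158.0]
eef_rot: [3.071, -0.66, -0.001]
ft_force: [1.4, -0.3, 0.1]
finger_gap: 65.3
```

move_arm(
  deltas=[
    [[-0.001,-0.036,0,0,0,0],[-0.001,-0.036,0,0,0,0],[-0.001,-0.036,0,0,0,0],[-0.025,-0.027,0,0,0,0],[-0.025,-0.027,0,0,0,0]],
  ],
)

```text
clock: 22.58
tcp_pos: [495.0, 68.4, 157.2]
eef_rot: [3.07, -0.66, -0.002]
ft_force: [0.8, 0.1, 0.2]
finger_gap: 65.1
```

move_arm(
  deltas=[
    [[-0.025,-0.027,0,0,0,0],[-0.025,-0.027,0,0,0,0],[-0.025,-0.027,0,0,0,0],[-0.025,-0.027,0,0,0,0],[-0.02,-0.021,0,0,0,0]],
  ],
)

```text
clock: 23.0
tcp_pos: [437.4, 235.7, 157.9]
eef_rot: [3.072, -0.658, -0.0]
ft_force: [1.4, 0.7, 0.7]
finger_gap: 64.9
```

Run:
```python
from h import *
p=camera('wrist');save(p,'w15')
to(427.5,277.5,120)
```

```text
delta tool mm [-24.6 -31.2  38.1] pos [437.2 238.9 158.1] gap 64.8 F [-1.5  5.2  0.6] t 23.05
[[0.913, -0.408, 0.001], [-0.408, -0.913, 0.001], [0.0, -0.001, -1.0]]
```

move_arm(
  deltas=[
    [[-0.013,-0.016,0.008,0,0,0],[-0.01,-0.012,0.012,0,0,0],[-0.001,-0.001,0.012,0,0,0],[0,0,0.004,0,0,0],[0,0,0,0,0,0]],
  ],
)

```text
clock: 23.47
tcp_pos: [427.7, 269.1, 120.9]
eef_rot: [3.069, -0.658, -0.003]
ft_force: [-0.3, -0.8, -0.5]
finger_gap: 64.8
```

Run:
```python
from h import *
p=camera('wrist');save(p,'w16')
for r in spotter.spot_point(p,'die_round_center')[:1]: print(r,onz(p,r['location'],42))
to(427.5,277.5,40)
```

```text
{'location': [313.4, 217.5], 'score': 0.81} [425.76167367 276.03531143  42.        ]
delta tool mm [-4.3 -6.9 82.5] pos [428.6 269.5 122.5] gap 65.0 F [1.2 0.5 0.7] t 23.5667
[[0.912, -0.411, -0.0], [-0.411, -0.912, -0.001], [0.0, 0.001, -1.0]]
```

View pics/w16.png

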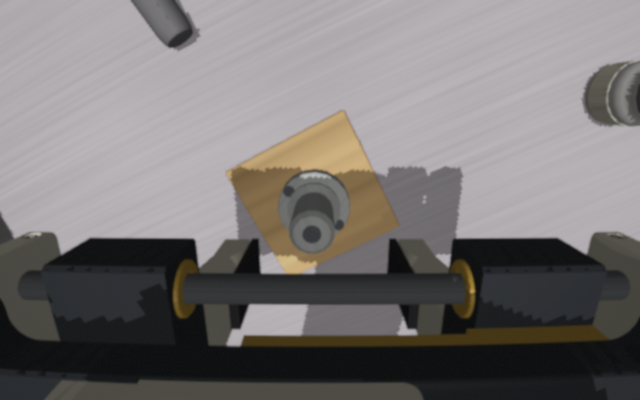

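Round die stands on the board, top at (312,233). Centre over it, descend, grip.

move_arm(
  deltas=[
    [[-0.003,-0.005,0.005,0,0,0],[-0.001,-0.002,0.02,0,0,0],[0,0,0.025,0,0,0],[0,0,0.018,0,0,0],[0,0,0.01,0,0,0]],
  ],
)

```text
clock: 23.98
tcp_pos: [427.3, 277.3, 42.9]
eef_rot: [3.07, -0.66, -0.001]
ft_force: [-1.0, -0.4, 0.1]
finger_gap: 65.1
```

move_arm(
  deltas=[
    [[0,0,0,0,0,0],[0,0,0,0,0,0],[0,0,0,0,0,0],[0,0,0,0,0,0],[0,0,0,0,0,0]],
  ],
  claw=0.015,
)

```text
clock: 24.4
tcp_pos: [428.2, 278.6, 45.6]
eef_rot: [-3.07, 0.659, -0.001]
ft_force: [-0.9, 0.7, -0.7]
finger_gap: 37.1
```

move_arm(
  deltas=[
    [[0,0,0,0,0,0],[0,0,0,0,0,0],[0,0,0,0,0,0]],
  ],
)

```text
clock: 24.65
tcp_pos: [427.8, 277.8, 45.2]
eef_rot: [-3.072, 0.659, -0.0]
ft_force: [-2.0, -1.9, 5.3]
finger_gap: 29.2
```

move_arm(
  deltas=[
    [[0,0,-0.008,0,0,0],[0,0,-0.015,0,0,0],[0,0,-0.025,0,0,0],[0,0,-0.03,0,0,0],[0,0,-0.032,0,0,0]],
  ],
)

```text
clock: 25.07
tcp_pos: [426.6, 276.9, 154.8]
eef_rot: [3.069, -0.659, -0.003]
ft_force: [1.1, 0.1, -6.4]
finger_gap: 29.0
```

Run:
```python
from h import *
p=camera('wrist');save(p,'w17')
to(610,-111,155)
```

```text
delta tool mm [324.3 282.6   6.3] pos [429.7 279.5 162.1] gap 29.4 F [2.2 3.  2.9] t 25.1167
[[0.912, -0.409, 0.005], [-0.409, -0.912, 0.005], [0.003, -0.006, -1.0]]
```

View pics/w17.png

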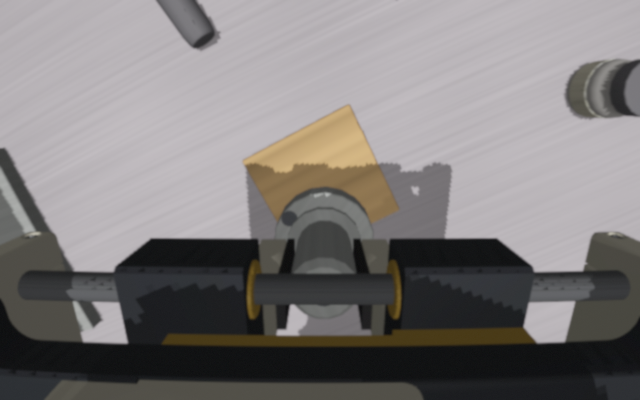

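move_arm(
  deltas=[
    [[0.009,0.008,0.001,0,0,0],[0.018,0.016,0.002,0,0,0],[0.025,0.021,0.002,0,0,0],[0.026,0.023,0,0,0,0],[0.026,0.023,0,0,0,0]],
  ],
)

```text
clock: 25.53
tcp_pos: [484.5, 150.6, 148.8]
eef_rot: [3.071, -0.658, -0.003]
ft_force: [0.3, -0.2, -5.0]
finger_gap: 29.2
```

move_arm(
  deltas=[
    [[0.026,0.023,0,0,0,0],[0.026,0.023,0,0,0,0],[0.026,0.023,0,0,0,0],[0.026,0.023,0,0,0,0],[0.026,0.023,0,0,0,0]],
  ],
)

```text
clock: 25.95
tcp_pos: [556.0, -7.9, 148.7]
eef_rot: [3.071, -0.66, -0.003]
ft_force: [1.0, 1.0, -5.0]
finger_gap: 29.2
```

move_arm(
  deltas=[
    [[0.026,0.023,0,0,0,0],[0.026,0.022,0,0,0,0],[0.022,0.018,0,0,0,0],[0.012,0.01,0,0,0,0],[0.005,0.004,0,0,0,0]],
  ],
)

```text
clock: 26.37
tcp_pos: [607.6, -116.0, 148.0]
eef_rot: [3.07, -0.663, -0.004]
ft_force: [-0.2, 1.0, -5.8]
finger_gap: 29.1
```

Run:
```python
from h import *
p=camera('wrist');save(p,'w18')
to(610,-111,43.2)
```

```text
delta tool mm [  0.4  -5.5 104.8] pos [ 607.7 -115.8  148. ] gap 29.3 F [ 0.6  0.5 -5.6] t 26.4167
[[0.911, -0.413, -0.003], [-0.413, -0.911, -0.0], [-0.002, 0.001, -1.0]]
```

View pics/w18.png

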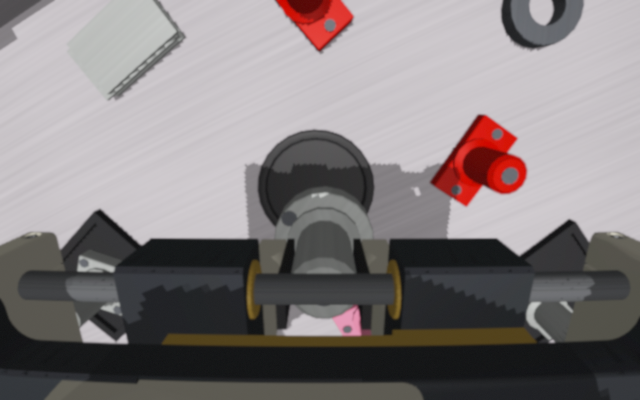

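move_arm(
  deltas=[
    [[0,-0.003,0.014,0,0,0],[0,-0.002,0.024,0,0,0],[0,0,0.024,0,0,0],[0,0,0.02,0,0,0],[0,0,0.009,0,0,0]],
  ],
)

```text
clock: 26.83
tcp_pos: [607.2, -108.2, 55.1]
eef_rot: [3.071, -0.659, -0.009]
ft_force: [-0.9, -0.6, -6.4]
finger_gap: 29.0
```

move_arm(
  deltas=[
    [[0,0,0.003,0,0,0],[0,0,0.001,0,0,0],[0,0,0,0,0,0],[0,0,0,0,0,0]],
  ],
)

```text
clock: 27.17
tcp_pos: [611.0, -108.7, 55.9]
eef_rot: [-3.071, 0.658, -0.003]
ft_force: [-0.8, -0.5, -6.1]
finger_gap: 28.9
```

move_arm(
  deltas=[
    [[0,0.002,0.004,0,0,0],[0,0,0.004,0,0,0],[0,0,0.002,0,0,0],[0,0,0.001,0,0,0],[0,0,0,0,0,0]],
  ],
)

```text
clock: 27.58
tcp_pos: [609.1, -110.8, 43.5]
eef_rot: [3.071, -0.659, -0.0]
ft_force: [0.2, 1.0, -5.9]
finger_gap: 29.2
```

move_arm(
  deltas=[
    [[0,0,0.001,0,0,0],[0,0,0.001,0,0,0],[0,0,0,0,0,0],[0,0,0,0,0,0]],
  ],
)

```text
clock: 27.92
tcp_pos: [609.4, -110.9, 43.3]
eef_rot: [3.072, -0.658, 0.001]
ft_force: [-5.3, 0.3, 8.3]
finger_gap: 29.2
```

move_arm(
  deltas=[
    [[0,0,0,0,0,0],[0,0,0,0,0,0],[0,0,0,0,0,0],[0,0,0,0,0,0],[0,0,0,0,0,0]],
  ],
  claw=0.065,
)

```text
clock: 28.33
tcp_pos: [609.5, -110.8, 41.6]
eef_rot: [-3.072, 0.659, -0.001]
ft_force: [-0.2, 0.4, -0.5]
finger_gap: 57.1
```

move_arm(
  deltas=[
    [[0,0,-0.015,0,0,0],[0,0,-0.03,0,0,0],[0,0,-0.035,0,0,0],[0,0,-0.035,0,0,0],[0,0,-0.035,0,0,0]],
  ],
)

```text
clock: 28.75
tcp_pos: [609.0, -110.8, 193.1]
eef_rot: [3.071, -0.659, -0.0]
ft_force: [1.0, -0.2, 0.5]
finger_gap: 65.1
```

move_arm(
  deltas=[
    [[-0.02,-0.02,-0.03,0,0,0],[-0.02,-0.02,-0.03,0,0,0],[-0.02,-0.02,-0.02,0,0,0],[-0.02,-0.02,-0.01,0,0,0],[0,0,0,0,0,0]],
  ],
)

```text
clock: 29.17
tcp_pos: [569.2, -1.7, 285.3]
eef_rot: [-3.069, 0.655, -0.008]
ft_force: [0.4, -0.2, 0.4]
finger_gap: 64.8
```

Run:
```python
from h import *
P=[camera('scene'),camera('side'),camera('wrist')]
for p,n in zip(P,('fs','fd','fw')): save(p,n)
for k,x,y in (('die_round',610,-111),('die_square',612,121),('die_oblong',408,-270)):
  for p in P[:2]:
    u=proj(p,[x,y,36])
    for r in spotter.outline_of(p,k+'_center'):
      if np.linalg.norm(np.array(r['location'])-u)<18:
        print(k,np.round(fit([(p,r['mask'])],M[k],x,y,4,np.linspace(0,np.pi,5)[:4]),2));break
for q,z in (('jar_center',32.5),('bearing_center',9),('driver_grip',12)):
  for p in P[:2]:
    for r in spotter.spot_point(p,q)[:1]: print(q,r['score'],np.round(onz(p,r['location'],z),1))
to(610,-111,200)
```

```text
die_round [ 6.0628e+02 -1.1247e+02  3.8000e-01  9.5170e+01  6.8900e+02]
die_round [ 6.0824e+02 -1.1136e+02  1.8000e-01  1.1501e+02  6.3600e+02]
die_square [6.1088e+02 1.2033e+02 6.9000e-01 9.7420e+01 8.1900e+02]
die_square [611.39 121.06   0.88 101.49 481.  ]
die_oblong [ 405.79 -270.13    2.09  142.48  405.  ]
die_oblong [ 407.3  -268.      2.01   93.05 1073.  ]
jar_center 0.65 [405.9  23.5  32.5]
jar_center 0.85 [406.7  12.4  32.5]
bearing_center 0.6 [ 672.4 -332.8    9. ]
bearing_center 0.79 [ 676.9 -345.9    9. ]
driver_grip 0.89 [639.2 319.2  12. ]
driver_grip 0.63 [650.9 333.3  12. ]
delta tool mm [80.8 79.7 81.5] pos [569.1  -5.1 281.5] gap 64.9 F [ 0.3 -0.   0.4] t 29.9167
[[0.912, -0.411, -0.0], [-0.411, -0.912, -0.0], [-0.0, 0.0, -1.0]]
```

View pics/fs.png

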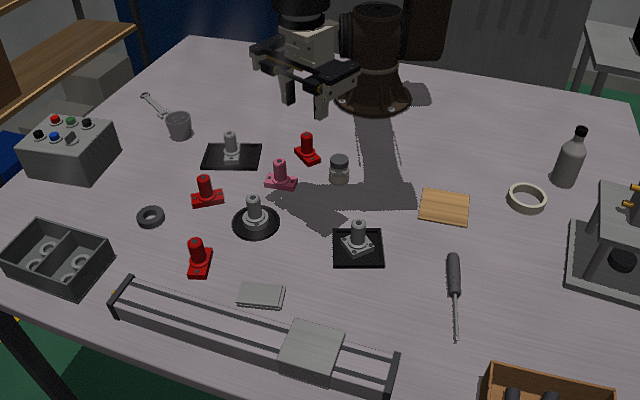

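View pics/fd.png

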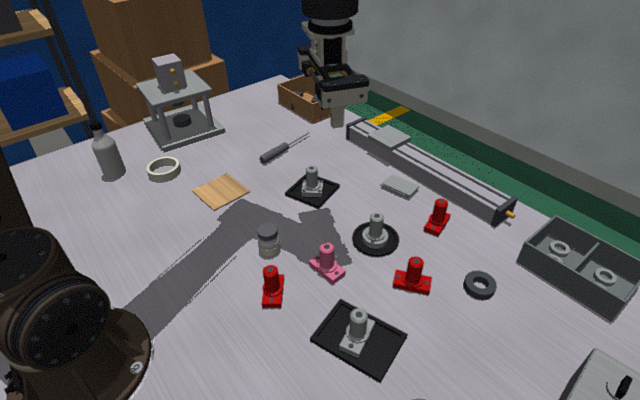

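View pics/fw.png

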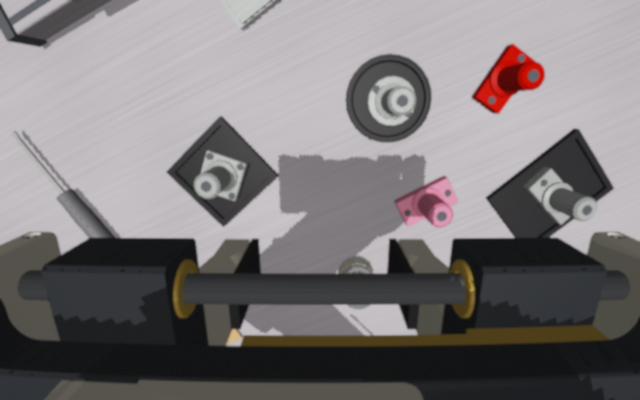

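Run:
```python
from h import *
print(job.hand_in(), ctrl.sense()['clock'])
```

```text
the job is handed in; nothing more can be done
the job is handed in; nothing more can be done
```

All three dies now stand in the nests shaped like their feet, and I handed the job in at about 30 s on the robot's clock. I parked the round die on the plywood board. Then I moved the square die to the square nest, the oblong die to the oblong nest, and the round die to the round nest. Each was lowered until the wrist force showed contact, and only then released.

**Last checks:** the scene, side and wrist pictures show each die upright and roughly in the middle of its nest, with the gripper well clear. Fitting the die outlines in the scene and side pictures put each within about 1–4 mm of its nest's measured middle, against the 12 mm allowed. I have no direct measurement of tilt or seat height beyond the contact readings and the pictures.

**Disagreements:**
- **Bystanders:** the networks' final positions for the jar, bearing ring and screwdriver scattered by 10–20 mm, both between cameras and against the first pictures. In the pictures themselves all three sit at the same pixels as at the start, so I don't believe they moved.
- **Nest positions:** the wrist-camera fit of the square nest was spoiled by shadow, so I used the scene and side fits for it. Between cameras the nest middles differed by a few millimetres.

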